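# Clear the hex key out of the polishing station and shut its guard

## Task

A T-handled hex key has been left standing in its holder inside the little polishing station, so the guard cannot close. Pull it straight up and out and lower it, tip down, to the bottom of the empty one of the three square pots and let go of it there; then lower the guard gently, without letting it fall, until it is fully shut. Leave the punch, the file, the brush and the bottle where they are.

Things in the scene. Friction and masses are not known exactly. Their poses are not given: they have to be found in the camera images.
- hex_key: T-handled hex key: steel shaft 8 mm in diameter, 152 mm long; on top a black plastic cross bar 16 x 70 x 16 mm (x, y, z), centre 158 mm above the tip, top at 166 mm. 65 to 130 g, loose. Origin: the shaft's tip; z up the shaft, y along the bar. Take it by the bar, fingers closing along its x. It may lean up to 4 degrees in its holder; the bar's direction varies.
- key_holder: Aluminium block 40 x 40 x 55 mm high fixed in the station, with one upright bore 11 mm in diameter and 50 mm deep in the middle of its top, in which the hex key stands. Origin: centre of its underside, 6 mm above the bench. The key must rise 50 mm to leave the bore.
- station: Polishing station: open-topped grey metal box 160 x 220 mm (x, y), rim 85 mm above the bench, walls and floor 6 mm, fixed. Origin: centre of its underside, on the bench; front is -x, the guard is hinged on the +x rim. It stands left or right, the tool rack on the other side. Inside, in any order along y: key holder, punch holder, small vice; a motor at the back. All but the key are below the rim.
- guard (a joint): Angle of the guard, a clear panel 160 x 210 mm, 10 mm thick with its dark frame, 0.3 kg: 0 = shut, lying on the rim; 1.57 = upright; 1.9 = stop (leaning back, away from the front). Starts at 1.5 to 1.8. The hinge has a little friction: the guard stays put near upright and falls shut if let go below about 1.2 rad.
- guard_hinge (a point): Middle of the guard's hinge axis, on the station's +x rim, 85 mm above the bench. The axis runs along the station's y.
- guard_bar (a point): Middle of the guard's grab bar: round steel, 12 mm thick, 100 mm long, along the station's y, bracketed at its ends, 25 mm beyond the panel's free edge. At guard angle q it is x = -0.185 cos q + 0.030 sin q, z = 0.185 sin q + 0.030 cos q (m) from the hinge, in the station's axes. Can be pinched from above, fingers closing along the station's x; it turns between them as the guard comes down.
- empty_pot: The empty one of three square steel pots: 40 x 40 mm outside, 34 x 34 mm inside, walls and floor 3 mm, 85 mm high, fixed on a strip 4 mm above the bench (inner floor 7 mm, rim 89 mm above the bench). Origin: centre of its underside. The pots stand in a row along their own y, 90 mm apart; which is empty varies. A tool let go in it leans on the rim.
- file: Bystander: flat file standing handle down in another pot, wooden handle 27 mm thick, 95 mm long, dark blade 12 x 4 mm up to 183 mm. Origin: foot of its handle; z up. 90 g, loose.
- brush: Bystander: flat brush standing handle down in another pot, wooden handle 26 mm thick, 90 mm long, head 36 mm wide along its y, 14 mm thick, bristles up to 166 mm. Origin: foot of its handle; z up. 80 g, loose.
- punch: Bystander: short dark steel punch 12 mm thick, 55 mm long, upright in the second holder in the station; it fits under the guard and stays there. Origin: its foot. Loose.
- bottle: Bystander: white bottle with black cap, 54 mm in diameter, 190 mm high, loose on the bench between the station and the rack. Origin: centre of its foot.
Mind the look-alikes: they are no part of the job. What is shaped like the hex_key but green or turquoise is not meant.

How it is judged:
On the way, in this order (a step that is already met when the one before it is completed fails the run):
1. the hex key is out of its holder, its tip above the station's rim (z of hex_key in the frame of station above 0.085 m), for 0.1 s.
2. the hex key stands in the empty pot, tip down at the bottom, let go, with the guard still up (x of hex_key in the frame of empty_pot between -0.02 and 0.02 m and y of hex_key in the frame of empty_pot between -0.02 and 0.02 m and z of hex_key in the frame of empty_pot between -0.003 and 0.03 m and contact force between the fingers and hex_key below 0.1 N and value of joint guard above 1 rad), for 0.2 s.
At the end, for the whole second after the job is handed in: The hex key rests in the once empty pot: tip within 20 mm of its middle each way, under 30 mm above its underside, bar up, leaning under 40 degrees. The guard is within 0.03 rad of shut. The punch is within 20 mm, the file, brush and bottle within 30 mm, of their starts (x of hex_key in the frame of empty_pot between -0.02 and 0.02 m and y of hex_key in the frame of empty_pot between -0.02 and 0.02 m and z of hex_key in the frame of empty_pot between -0.003 and 0.03 m and angle between hex_key's own z axis and vertical below 0.7 rad and linear speed of hex_key below 0.05 m/s and value of joint guard below 0.03 rad and distance of punch from where it was at the start of the episode below 0.02 m and distance of each of file, brush, bottle from where it was at the start of the episode below 0.03 m); the robot touches nothing.
It fails at once if the guard falls or is slammed: it closes faster than 2 rad/s (velocity of joint guard below -2 rad/s).
It fails at once if the hex key is dropped into the pot instead of lowered: it moves there at more than 0.9 m/s (horizontal distance between hex_key and empty_pot below 0.025 m and z of hex_key in the frame of empty_pot below 0.07 m and linear speed of hex_key above 0.9 m/s).
It fails at once if the punch is moved by more than 20 mm (distance of punch from where it was at the start of the episode above 0.02 m).
It fails at once if the file or the brush is moved by more than 30 mm (distance of any of file, brush from where it was at the start of the episode above 0.03 m).
It fails at once if the bottle is moved by more than 30 mm or tipped over (distance of bottle from where it was at the start of the episode above 0.03 m or angle between bottle's own z axis and vertical above 0.5 rad).
It also fails if it takes over 58 s, if anything falls off the work surface, if the arm or the gripper's body presses on something with over 40 N, if the wrist force passes 120 N, or if a joint passes its speed limit or range.

## Robot

A 6-joint arm with a two-finger parallel gripper is mounted at the origin on the work surface. World frame = base frame: x ahead of the robot, y to its left, z up, the work surface at z = 0. Lengths are in m, angles in rad, forces in N, time in s.
With the tool pointing down it reaches from about 0.3 to 0.775 m from the base axis. Payload 14.6 kg.
Tool frame: the origin (TCP) lies midway between the tips of the shut fingers; the grasp point (between the pads) lies 19 mm behind it; z points along the fingers, y is the line along which they close (so a half turn about z gives the same grasp; the last joint's range is limited). The gripper opens to 85 mm and grips with 20 to 120 N. Pads are 22 mm wide; open, the fingers measure 114 mm over their backs; the gripper's body (76 mm by 85 mm) begins 54 mm behind the grasp point. The pads swing forward as they close: fully open they stand 13 mm farther back than shut.
Start: joints at [-1.397, 0.3, 1.521, -0, 1.321, -0.067], TCP at [0.131, -0.534, 0.206] pointing down, gripper open.
Joint ranges: [-3.03, 3.03], [-0.79, 2.21], [0.23, 2.52], [-1.04, 4.18], [0, 3.07], [-2.55, 2.55]. Speed limits (rad/s): [2.22, 2.22, 2.57, 3.14, 3.14, 3.14].

## Interface

Orientations are given as a 3x3 rotation matrix whose columns are the frame's x, y, z axes.
In Python, from bench import observe, eyes, ctrl gives the robot as it stands.
- The arm moves only by the tool apply_moves, never from a script. Its arguments are lists of equal length, an entry for each row: "xyz": the shift along the tool's x, y, z as a fraction of full scale, a list of three; "turn": the turn about the tool's z as a fraction of full scale. In form: {"xyz": [[tx, ty, tz], ...], "turn": [turn, ...]}. A call has 1 to 12 rows; each row shifts and turns the commanded pose from where the row before left it, along the tool's axes as they then stand; what a row does not reach is not made up. Full scale, the value 1, is 0.5 m for a shift and 8 degrees for a turn. A row lasts 1/8 s, in which the tool goes at most 62.5 mm and 10.7 degrees, less where a joint would pass 70% of its speed; a pose out of reach is approached as far as the arm can. A call with a number of a shift or a turn outside -1 to 1 is refused whole. A call with a gripper value outside its range is refused whole. "claw" is the closure, from 0 (fully open) to 1 (shut), set as the call begins (left out, the last holds). The fingers move at their own pace and stop on an object; the grip force is fixed at half the most. Time passes only in rows, so rows that do not move let the fingers close. It gives the time, the measured TCP pose, the force, the opening and the grip force at its end, in the units of the state.
- observe(): the state, without advancing time (a new reading comes with each control period).
- eyes.snapshot(name): name is "scene" or "top" or "wrist"; returns (picture, depth): 400x640x3 uint8, red, green, blue; 400x640 float32, m along the optical axis (not along the pixel's ray), 0 where there is no reading.
- eyes.camera_params(name): a dict with "fx", "fy", "cx", "cy" (pixels), "extrinsics" (4x4, takes a point from world to camera coordinates); the wrist camera has in their place "mount" (4x4, takes a point from camera to tool coordinates, whose origin is the TCP and whose axes are the flange's). Camera axes: x right, y down, z forward; pixel columns grow to the right and rows downward; lengths in m; the calibration is good to about 2 mm. A picture is of the moment at which its call begins: read the wrist's pose just before it. camera_params takes no time and is no camera call.
- ctrl.job_done(): hands the job in; it is judged then, once.
The state is a dict: "t": time; "joint_pos": joint angles; "joint_velocities": joint speeds; "joint_torque": joint torques, N m; "ee_pos": TCP position; "tool_rot": TCP orientation; "force": force on the tool from outside, world axes, zero at the start; "ft_torque": the same for the moment, N m; "grip_width": finger opening in m; "grasp_force": force on a finger pad.
Only numpy, scipy, OpenCV 4.12 (cv2) and the standard library are available. Lean on these libraries where they do the work, as an engineer would, in place of code of your own. Each camera call takes 0.05 s, during which the arm holds its last target. There are 200 camera calls.

## Working session

There is one attempt and no reset: what is moved stays moved. The work goes in short steps, Python scripts to look and compute and a tool call to move; the robot and the scene stay as the last step left them, time stands still between calls to the robot, and variables do not carry over. Pictures are saved under pics/ and viewed, at most 10 in all, crops included, and the job is handed in when it is done.

Besides the shell and the picture viewer there is one more tool, called after "Request:" by a JSON object that holds its "fn" and its "kwargs". apply_moves: Moves the arm, as the interface text tells. Shift numbers are shares of 0.5 m and turn numbers shares of 8 degrees, none past 1 either way. Its arguments: {"type":"object","properties":{"xyz":{"type":"array","items":{"type":"array","items":{"type":"number","minimum":-1,"maximum":1}}},"turn":{"type":"array","items":{"type":"number","minimum":-1,"maximum":1}},"claw":{"type":"number"}},"required":["xyz","turn"]}

```bash
mkdir -p pics; ls
python3 - <<'E'
from bench import observe, eyes, ctrl
import cv2,numpy as np
for n in ["scene","top"]:
    p,d=eyes.snapshot(n); cv2.imwrite(f"pics/{n}0.png",p[:,:,::-1]); np.savez(f"pics/{n}0.npz",p=p,d=d)
    print(n,eyes.camera_params(n))
print(eyes.camera_params("wrist"));print(observe())
E
```

```text
pics
scene {'fx': 506.56548663846445, 'fy': 506.56548663846445, 'cx': 315.4906513756743, 'cy': 201.2271564682535, 'extrinsics': array([[ 0.2548687 ,  0.9667208 ,  0.02220012, -0.14042775],
       [ 0.61658249, -0.1447861 , -0.7738624 , -0.22104242],
       [-0.74489461,  0.21092151, -0.63296456,  1.44121773],
       [ 0.        ,  0.        ,  0.        ,  1.        ]])}
top {'fx': 408.1952841491399, 'fy': 408.1952841491399, 'cx': 325.1540418179771, 'cy': 196.98294472749402, 'extrinsics': array([[ 9.80488326e-04, -9.99962857e-01,  8.56284396e-03,
        -6.00164238e-03],
       [-9.94320109e-01, -1.88619671e-03, -1.06414107e-01,
         4.61266262e-01],
       [ 1.06426306e-01, -8.40987016e-03, -9.94285027e-01,
         8.77341017e-01],
       [ 0.00000000e+00,  0.00000000e+00,  0.00000000e+00,
         1.00000000e+00]])}
{'fx': 317.8444882386418, 'fy': 317.8444882386418, 'cx': 324.0029785403126, 'cy': 199.94826978827604, 'mount': array([[ 6.42298295e-04, -9.54805547e-01, -2.97230473e-01,
         7.58426684e-02],
       [ 9.99999794e-01,  6.15072225e-04,  1.85121634e-04,
        -
[... 297 characters left out ...]
.32066984e+00, -6.65912645e-02]), 'joint_velocities': array([-0.00092732, -0.00132237, -0.00363415,  0.00105485, -0.00115511,
        0.00063858]), 'joint_torque': array([ 1.62741449e-03, -5.44377780e+01, -3.62370408e+01, -3.80739903e-05,
        3.04164139e-03,  3.44280124e-05]), 'ee_pos': array([ 0.1311272, -0.5339171,  0.2056969]), 'tool_rot': array([[ 9.71150899e-01,  2.38465739e-01, -1.51665984e-04],
       [ 2.38465773e-01, -9.71150428e-01,  9.60094141e-04],
       [ 8.16590729e-05, -9.68563434e-04, -9.99999528e-01]]), 'force': array([0.58822827, 0.06953066, 0.45364834]), 'ft_torque': array([-0.00649508,  0.02805518, -0.01687005]), 'grasp_force': 0.0, 'grip_width': 0.08521329693826826}
```

View pics/scene0.png

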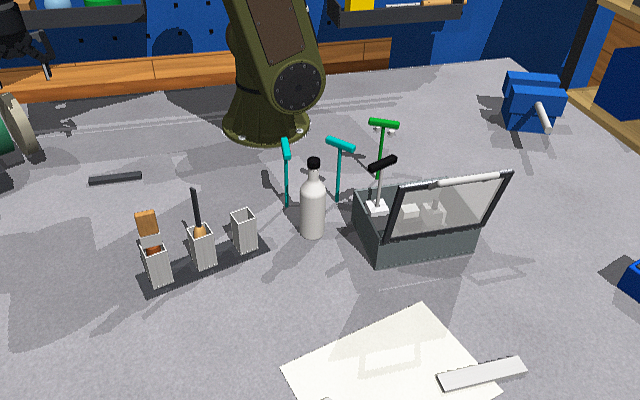

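View pics/top0.png

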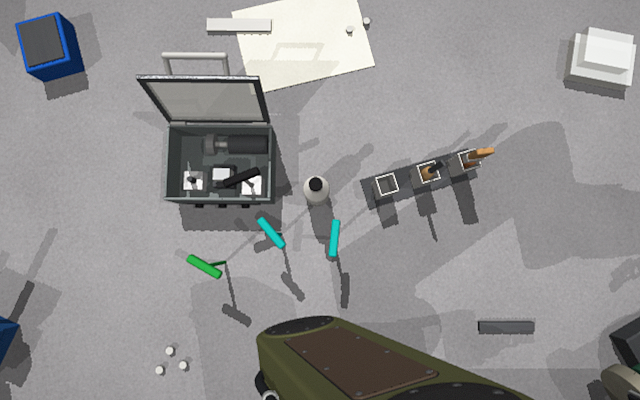

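Top view: black bar of the key at (240,178); look-alikes are turquoise (270,232), (335,238) and green (204,266). Black is the one wanted. In the scene view it is at (383,163). Pots at top (386,184), (428,172) and (469,160); the first is empty (scene (243,230)). Station is around (220,160), bottle at (316,187), and the guard's bar at (195,56).

```bash
cat > h.py <<'E'
import numpy as np, cv2
from bench import observe, eyes, ctrl
def load(n,k): 
    z=np.load(f"pics/{n}{k}.npz"); return z['p'],z['d']
def pts(n,d,E=None):
    c=eyes.camera_params(n); v,u=np.mgrid[0:400,0:640]
    if E is None: E=c['extrinsics']
    P=np.stack([(u-c['cx'])/c['fx']*d,(v-c['cy'])/c['fy']*d,d],-1)
    return (P-E[:3,3])@E[:3,:3]
def ray(n,uv,z,E=None):
    c=eyes.camera_params(n); 
    if E is None: E=c['extrinsics']
    o=-E[:3,:3].T@E[:3,3]; w=E[:3,:3].T@np.array([(uv[0]-c['cx'])/c['fx'],(uv[1]-c['cy'])/c['fy'],1])
    return o+w*(z-o[2])/w[2]
def wristE(s):
    T=np.eye(4); T[:3,:3]=s['tool_rot']; T[:3,3]=s['ee_pos']
    return np.linalg.inv(T@eyes.camera_params('wrist')['mount'])
def tri(n1,uv1,n2,uv2):
    A=[];b=[]
    for n,uv in((n1,uv1),(n2,uv2)):
        c=eyes.camera_params(n);E=c['extrinsics'];x=[(uv[0]-c['cx'])/c['fx'],(uv[1]-c['cy'])/c['fy']]
        for i in(0,1): A.append(E[i,:3]-x[i]*E[2,:3]); b.append(x[i]*E[2,3]-E[i,3])
    r=np.linalg.lstsq(np.array(A),np.array(b),rcond=None); return r[0],r[1]
E
python3 - <<'E'
from h import *
cen={}
for n,(x0,x1,y0,y1) in {'scene':(355,410,145,185),'top':(205,275,155,205)}.items():
    p,d=load(n,0); W=pts(n,d); hsv=cv2.cvtColor(p,cv2.COLOR_RGB2HSV)
    m=(p.max(-1)<75)&(W[...,2]>.14)&(W[...,2]<.2); r=np.zeros_like(m); r[y0:y1,x0:x1]=1; m&=r
    Q=W[m]; c=cv2.minAreaRect(np.argwhere(m)[:,::-1].astype(np.float32)); 
    cen[n]=np.argwhere(m).mean(0)[::-1]
    print(n,'bar',m.sum(),np.median(Q,0),Q.min(0),Q.max(0),c,cen[n])
    u,s,v=np.linalg.svd(Q-Q.mean(0),full_matrices=0);print('dir',v[0],(Q-Q.mean(0)).dot(v[0]).min(),(Q-Q.mean(0)).dot(v[0]).max())
    t=Q[Q[:,2]>Q[:,2].max()-.006]; print('top face',np.round(np.percentile(Q[:,2],[5,50,90,98]),4))
    # pot region / station rim
print('tri',tri('scene',cen['scene'],'top',cen['top']))
p,d=load('top',0); W=pts('top',d)
def blob(name,zlo,zhi,x0,x1,y0,y1,extra=None):
    m=(W[...,2]>zlo)&(W[...,2]<zhi); r=np.zeros_like(m); r[y0:y1,x0:x1]=1;m&=r
    if extra is not None: m&=extra
    Q=W[m]; 
    if len(Q)<5: print(name,'none');return
    R=cv2.minAreaRect((Q[:,:2]*1000).astype(np.float32)); print(name,m.sum(),'medz',np.median(Q[:,2]).round(4),'rect mm',np.round(R[0],1),np.round(R[1],1),round(R[2],1))
blob('rimE',.08,.094,370,402,165,205)
blob('rim2',.08,.094,412,442,155,190)
blob('rim3',.08,.094,455,485,145,180)
blob('station',.078,.092,155,285,110,215)
blob('bottle',.17,.2,295,335,170,205)
for nm,b in{'tq1':(250,290,210,255),'tq2':(322,348,212,265),'gr':(180,226,245,285)}.items(): blob(nm,.13,.25,*b)
blob('guardbar',.2,.36,150,250,45,75)
blob('holders',.05,.07,170,275,150,200)
blob('all in station >.1',.1,.14,160,285,125,210)
E
```

```text
scene bar 280 [0.48859939 0.1468425  0.17392798] [0.46869289 0.11765893 0.14024672] [0.50462808 0.18482626 0.17816204] ((382.86083984375, 165.56185913085938), (14.113312721252441, 31.780336380004883), 66.03751373291016) [381.57857143 163.64285714]
dir [ 0.35272252 -0.93499434 -0.037046  ] -0.04098943747549456 0.0317311009933643
top face [0.1633 0.1739 0.1765 0.1775]
top bar 345 [0.48340721 0.15065275 0.17699347] [0.46520849 0.11741847 0.14536114] [0.50267151 0.18393883 0.18055839] ((241.26805114746094, 176.3968963623047), (9.405251502990723, 38.4107551574707), 68.96248626708984) [241.32173913 176.39710145]
dir [-0.3825278   0.92394101  0.00234265] -0.034409215407082014 0.03607002616710576
top face [0.17   0.177  0.1791 0.1801]
tri (array([0.48380434, 0.15088222, 0.16831783]), array([2.98981606e-06]))
rimE 145 medz 0.0892 rect mm [ 482.5 -132.2] [40.  40.3] 17.1
rim2 172 medz 0.0889 rect mm [ 508.5 -218.3] [39.9 41. ] 16.9
rim3 150 medz 0.0888 rect mm [ 534.3 -304. ] [40.  41.4] 17.4
station 1395 medz 0.0854 rect mm [533.6 217.4] [220.3 169.1] 89.6
bottle 164 medz 0.1908 rect mm [469.   13.6] [24.5 24.3] 43.1
tq1 334 medz 0.1661 rect mm [381.   95.6] [69.5 16.1] 40.4
tq2 324 medz 0.1665 rect mm [371.4 -21. ] [15.9 69.1] 83.7
gr 364 medz 0.1661 rect mm [319.3 216.9] [68.5 16.3] 60.0
guardbar 707 medz 0.2637 rect mm [666.4 230.7] [ 32.5 138. ] 0.0
holders 759 medz 0.0618 rect mm [507.4 215.2] [216.2 105.4] 89.4
all in station >.1 20 medz 0.1187 rect mm [482.6 149.7] [3.7 8. ] 52.2
```

Run:
```python
from h import *
a=cv2.resize(cv2.imread('pics/top0.png')[40:220,130:300],None,fx=3.3,fy=3.3,interpolation=2)
b=cv2.resize(cv2.imread('pics/scene0.png')[120:280,330:520],None,fx=3.3,fy=3.3)
cv2.imwrite('pics/c.png',a)
```

```text
(no output)
```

View pics/c.png

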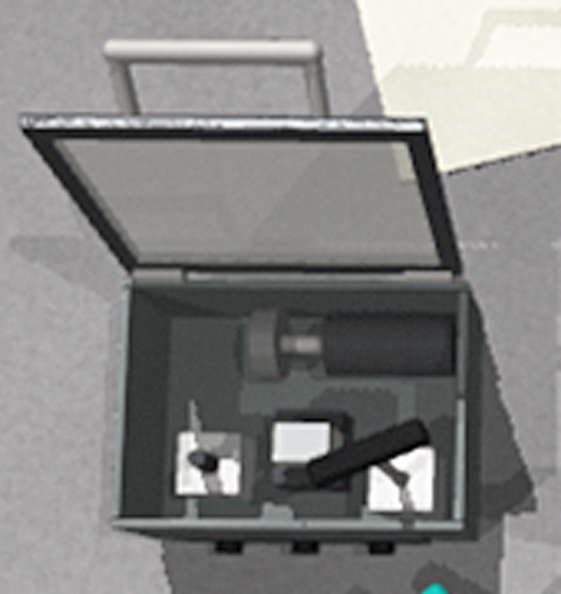

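The crop shows the black T-bar (from crop (300,475) to (420,435)) on a steel shaft that goes into the right-hand white holder. It is neither green nor turquoise, so the choice stands. First I lift and turn so that tool y points to yaw 22.5°, across the bar.

Request:
{"fn": "apply_moves", "kwargs": {"xyz": [[0,0,-0.06],[0,0,-0.06],[0,0,-0.06],[0,0,-0.05],[0,0,0],[0,0,0],[0,0,0],[0,0,0],[0,0,0],[0,0,0],[0,0,0],[0,0,0]], "turn": [-1,-1,-1,-1,-1,-1,-1,-1,-1,-1,-1,-1], "claw": 0.4}}

```text
t: 1.6
ee_pos: [0.1312, -0.534, 0.3208]
tool_rot: [[-0.343, 0.939, -0.0], [0.939, 0.343, 0.001], [0.001, 0.0, -1.0]]
force: [-0.1, 0.9, 0.3]
grip_width: 0.0514
grasp_force: 0.0
```

```bash
cat >> h.py <<'E'
def to(goal,yaw=None,step=.1):
    """print tool-axis fractions to goal (m) and turn units so that tool y has yaw (deg)"""
    s=observe(); R=s['tool_rot']; y=np.degrees(np.arctan2(R[1,1],R[0,1]))
    f=R.T@(np.array(goal)-s['ee_pos'])/.5
    print('t',round(s['t'],2),'pos',s['ee_pos'].round(4),'yawY',y.round(2),'tilt',R[:,2].round(4),'frac',f.round(4), '' if yaw is None else ('turn',round(-(((yaw-y)+90)%180-90)/8,3)),'F',s['force'].round(1),'w',round(s['grip_width'],4),'g',round(s['grasp_force'],1))
E
python3 - <<'E'
from h import *
to([.45,-.25,.32],22.5)
E
```

```text
t 1.6 pos [ 0.1312 -0.534   0.3208] yawY 20.06 tilt [-1.e-04  8.e-04 -1.e+00] frac [0.3148 0.7938 0.002 ] ('turn', np.float64(-0.305)) F [-0.1  0.9  0.3] w 0.0514 g 0.0
```

Request:
{"fn": "apply_moves", "kwargs": {"xyz": [[0.039,0.099,0],[0.039,0.099,0],[0.039,0.099,0],[0.039,0.099,0],[0.039,0.099,0],[0.039,0.099,0],[0.039,0.099,0],[0.039,0.099,0]], "turn": [0,0,0,0,0,0,0,-0.3]}}

```text
t: 2.6
ee_pos: [0.452, -0.2518, 0.321]
tool_rot: [[-0.378, 0.926, -0.0], [0.926, 0.378, 0.0], [0.0, -0.0, -1.0]]
force: [0.9, -0.6, -0.3]
grip_width: 0.0512
grasp_force: 0.0
```

Run:
```python
from h import *
to([.484,.151,.30],22.5)
```

```text
t 2.6 pos [ 0.452  -0.2518  0.321 ] yawY 22.24 tilt [-3.e-04  1.e-04 -1.e+00] frac [0.7215 0.3642 0.0421] ('turn', np.float64(-0.032)) F [ 0.9 -0.6 -0.3] w 0.0512 g 0.0
```

Request:
{"fn": "apply_moves", "kwargs": {"xyz": [[0.08,0.04,0],[0.08,0.04,0],[0.08,0.04,0],[0.08,0.04,0],[0.08,0.04,0],[0.08,0.04,0],[0.08,0.04,0.01],[0.08,0.04,0.015],[0.08,0.044,0.017],[0,0,0],[0,0,0]], "turn": [0,0,0,0,0,0,0,0,-0.03,0,0]}}

```text
t: 3.98
ee_pos: [0.4834, 0.1485, 0.3001]
tool_rot: [[-0.382, 0.924, -0.0], [0.924, 0.382, -0.0], [-0.0, -0.0, -1.0]]
force: [-0.3, -0.3, 0.7]
grip_width: 0.0512
grasp_force: 0.0
```

Run:
```python
from h import *
to([.484,.151,.15],22.5)
E=wristE(observe()); p,d=eyes.snapshot('wrist'); np.savez('pics/wrist1.npz',p=p,d=d,E=E); cv2.imwrite('pics/wrist1.png',p[:,:,::-1])
W=pts('wrist',d,E)
m=(p.max(-1)<80)&(W[...,2]>.155)&(W[...,2]<.2)&(np.hypot(W[...,0]-.484,W[...,1]-.151)<.06)
R=cv2.minAreaRect((W[m][:,:2]*1000).astype(np.float32)); print('bar',m.sum(),np.median(W[m],0).round(4),R)
c=cv2.minAreaRect(np.argwhere(m)[:,::-1].astype(np.float32)); print(c, 'ray',ray('wrist',c[0],.169,E))
m=(p.min(-1)>110)&(W[...,2]>.055)&(W[...,2]<.067)&(W[...,0]<.56)&(W[...,0]>.44)&(W[...,1]>.08)&(W[...,1]<.19)
if m.sum(): print('holder',m.sum(),cv2.minAreaRect((W[m][:,:2]*1000).astype(np.float32)))
# shaft points
m=(W[...,2]>.066)&(W[...,2]<.15)&(W[...,0]<.53)&(W[...,0]>.46)&(W[...,1]>.12)&(W[...,1]<.18); print('shaft',m.sum(), W[m].mean(0) if m.sum() else 0)
# top cam: holder
p,d=load('top',0);W=pts('top',d)
for lo,hi in((.125,.19),(.24,.31)):
    m=(p.min(-1)>110)&(W[...,2]>.053)&(W[...,2]<.07)&(W[...,0]<.54)&(W[...,0]>.45)&(W[...,1]>lo)&(W[...,1]<hi)
    print('holder top',m.sum(),np.median(W[m],0).round(3),cv2.minAreaRect((W[m][:,:2]*1000).astype(np.float32)))
```

```text
t 3.98 pos [0.4834 0.1485 0.3001] yawY 22.45 tilt [-4.e-04 -3.e-04 -1.e+00] frac [0.0041 0.0032 0.3002] ('turn', np.float64(-0.006)) F [-0.3 -0.3  0.7] w 0.0512 g 0.0
bar 1093 [0.4816 0.1543 0.1754] ((482.21746826171875, 153.99081420898438), (15.51548957824707, 67.92051696777344), 22.049945831298828)
((325.0, 178.0), (70.0, 16.0), 90.0) ray [0.4821144  0.15392476 0.169     ]
holder 407 ((478.206298828125, 160.43157958984375), (53.67145538330078, 49.16276168823242), 89.92511749267578)
shaft 0 0
holder top 274 [0.478 0.146 0.062] ((483.99810791015625, 151.29254150390625), (40.511356353759766, 40.1871452331543), 89.51908111572266)
holder top 4 [0.501 0.283 0.067] ((500.5751037597656, 282.32904052734375), (1.1971967220306396, 8.466113090515137), 24.371326446533203)
```

View pics/wrist1.png

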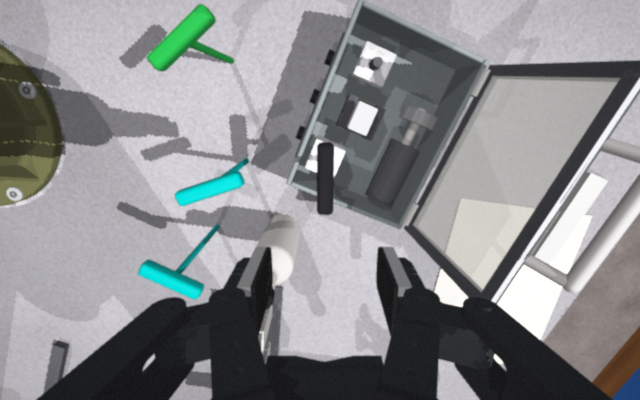

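The wrist view shows the black bar upright at (325,178), parallel to the pads, with the two turquoise keys and the green one off to the left. The bar's position agrees between views to about 3 mm: (0.483, 0.152), top at 0.177, over the holder's centre. I descend next.

Request:
{"fn": "apply_moves", "kwargs": {"xyz": [[0.0065,0.002,0.05],[0,0,0.08],[0,0,0.07],[0,0,0.05],[0,0,0.03],[0,0,0.02],[0,0,0],[0,0,0]], "turn": [0,0,0,0,0,0,0,0]}}

```text
t: 5.03
ee_pos: [0.4835, 0.1523, 0.151]
tool_rot: [[-0.382, 0.924, 0.001], [0.924, 0.382, 0.0], [-0.0, 0.001, -1.0]]
force: [0.3, -0.1, 0.3]
grip_width: 0.0512
grasp_force: 0.0
```

Request:
{"fn": "apply_moves", "kwargs": {"xyz": [[0,0,0],[0,0,0],[0,0,0],[0,0,0],[0,0,0],[0,0,0]], "turn": [0,0,0,0,0,0], "claw": 1}}

```text
t: 5.78
ee_pos: [0.4834, 0.1523, 0.1507]
tool_rot: [[-0.382, 0.924, 0.001], [0.924, 0.382, 0.0], [-0.0, 0.001, -1.0]]
force: [0.8, 0.7, 5.8]
grip_width: 0.0119
grasp_force: 58.9
```

Run:
```python
from h import *
p,d=eyes.snapshot('wrist'); q,_=eyes.snapshot('scene')
a=cv2.resize(p[150:400,200:450],(600,600)); b=cv2.resize(q[100:250,330:480],(600,600))
cv2.imwrite('pics/g.png',cv2.resize(np.hstack([a,b]),(800,400))[:,:,::-1])
```

```text
(no output)
```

View pics/g.png

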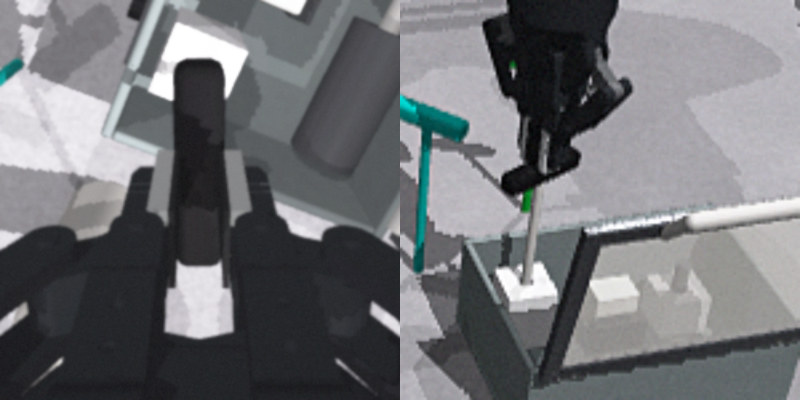

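The bar sits flush between the pads at crop (200,160), with the shaft still upright in the right-hand holder at (525,285). Lifting straight up.

Request:
{"fn": "apply_moves", "kwargs": {"xyz": [[0,0,-0.02],[0,0,-0.03],[0,0,-0.03],[0,0,-0.04],[0,0,-0.05],[0,0,-0.06],[0,0,-0.06],[0,0,-0.06],[0,0,-0.05],[0,0,-0.03],[0,0,0]], "turn": [0,0,0,0,0,0,0,0,0,0,0]}}

```text
t: 7.25
ee_pos: [0.4832, 0.1523, 0.366]
tool_rot: [[-0.382, 0.924, 0.001], [0.924, 0.382, 0.0], [-0.0, 0.001, -1.0]]
force: [1.1, 0.4, -1.9]
grip_width: 0.0113
grasp_force: 58.6
```

Run:
```python
from h import *
to([.4825,-.132,.366],22.5)
E=wristE(observe())
p,d=eyes.snapshot('scene'); q,e=eyes.snapshot('top')
cv2.imwrite('pics/l.png',cv2.resize(np.hstack([p[0:250,280:480],q[20:270,150:350]]),(800,500))[:,:,::-1])
for n,p,d in(('scene',p,d),('top',q,e)):
    W=pts(n,d); m=(W[...,2]>.2)&(W[...,2]<.345)&(np.hypot(W[...,0]-.483,W[...,1]-.152)<.05)
    for lo in (.2,.23,.26,.29,.32): 
        k=m&(W[...,2]>=lo)&(W[...,2]<lo+.03)
        if k.sum(): print(n,lo,k.sum(),np.median(W[k],0).round(4),W[k][:,2].min().round(4))
```

```text
t 7.25 pos [0.4832 0.1523 0.366 ] yawY 22.44 tilt [ 1.4e-03  3.0e-04 -1.0e+00] frac [-5.250e-01 -2.183e-01 -3.000e-04] ('turn', np.float64(-0.008)) F [ 1.1  0.4 -1.9] w 0.0113 g 58.6
scene 0.2 7 [0.486  0.1489 0.2281] 0.2259
scene 0.23 59 [0.4857 0.1493 0.2449] 0.2302
scene 0.26 59 [0.4862 0.1494 0.2743] 0.2602
scene 0.29 68 [0.4858 0.1497 0.3059] 0.2901
scene 0.32 56 [0.4859 0.1496 0.3331] 0.3205
top 0.2 3 [0.4824 0.1478 0.2282] 0.2276
top 0.23 22 [0.4811 0.1484 0.2455] 0.2301
top 0.26 26 [0.4813 0.1488 0.2747] 0.2623
top 0.29 26 [0.4821 0.1486 0.303 ] 0.2905
top 0.32 6 [0.4836 0.1481 0.3235] 0.3204
```

View pics/l.png

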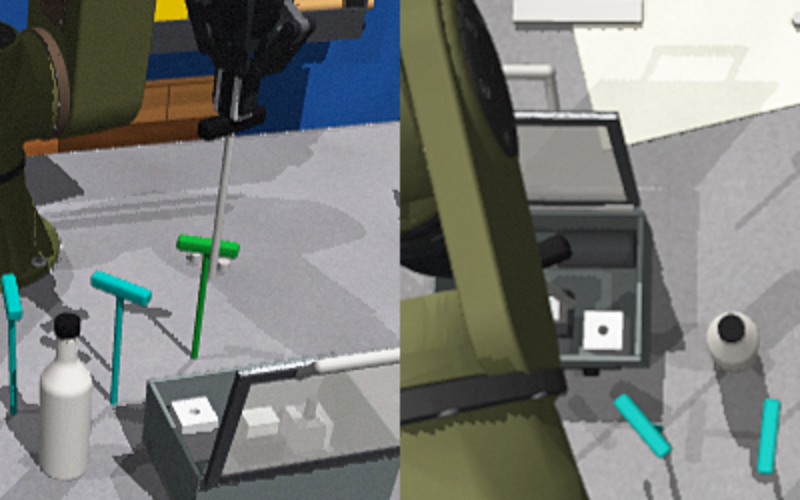

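The key hangs straight, its shaft vertical and the holder's bore empty at crop (603,330). The tip is at (0.484, 0.149, 0.226), clear of the bottle's 0.19. Carrying it over the empty pot.

Request:
{"fn": "apply_moves", "kwargs": {"xyz": [[-0.02,-0.009,0],[-0.04,-0.017,0],[-0.06,-0.025,0],[-0.07,-0.029,0],[-0.07,-0.029,0],[-0.07,-0.029,0],[-0.07,-0.029,0],[-0.06,-0.025,0],[-0.038,-0.017,0],[-0.02,-0.008,0],[0,0,0],[0,0,0]], "turn": [0,0,0,0,0,0,0,0,0,0,0,0]}}

```text
t: 8.85
ee_pos: [0.4817, -0.128, 0.3651]
tool_rot: [[-0.382, 0.924, -0.0], [0.924, 0.382, 0.0], [0.0, 0.0, -1.0]]
force: [0.6, 0.2, -1.3]
grip_width: 0.0117
grasp_force: 58.7
```

Run:
```python
from h import *
to([.4817,-.1285,.26])
E=wristE(observe())
p,d=eyes.snapshot('scene'); q,e=eyes.snapshot('top'); w,f=eyes.snapshot('wrist')
for n,p,d,EE in(('scene',p,d,None),('top',q,e,None),('wrist',w,f,E)):
    W=pts(n,d,EE); m=(W[...,2]>.2)&(W[...,2]<.335)&(np.hypot(W[...,0]-.482,W[...,1]+.132)<.05)
    for lo in (.2,.25,.3): 
        k=m&(W[...,2]>=lo)&(W[...,2]<lo+.05)
        if k.sum(): print(n,lo,k.sum(),np.median(W[k],0).round(4),W[k][:,2].min().round(4))
    k=(W[...,2]>.082)&(W[...,2]<.095)&(np.hypot(W[...,0]-.482,W[...,1]+.132)<.033)
    if k.sum()>5: print(n,'pot',k.sum(),cv2.minAreaRect((W[k][:,:2]*1000).astype(np.float32)))
cv2.imwrite('pics/w2.png',w[:,:,::-1])
```

```text
t 8.85 pos [ 0.4817 -0.128   0.3651] yawY 22.47 tilt [-1.e-04  2.e-04 -1.e+00] frac [-0.001  -0.0003  0.2103]  F [ 0.6  0.2 -1.3] w 0.0117 g 58.7
scene 0.2 54 [ 0.4839 -0.1296  0.2365] 0.2225
scene 0.25 116 [ 0.4839 -0.1295  0.275 ] 0.2503
scene 0.3 89 [ 0.4844 -0.1291  0.3186] 0.3005
scene pot 168 ((481.7547607421875, -132.64102172851562), (43.474910736083984, 40.7560920715332), 16.235515594482422)
top pot 40 ((486.5126037597656, -113.2560043334961), (14.337512969970703, 31.883512496948242), 73.98238372802734)
wrist 0.2 51 [ 0.4797 -0.1235  0.2391] 0.225
wrist 0.25 19 [ 0.4797 -0.1233  0.2551] 0.251
wrist pot 251 ((481.64862060546875, -130.06358337402344), (39.930179595947266, 40.08999252319336), 16.778980255126953)
```

Request:
{"fn": "apply_moves", "kwargs": {"xyz": [[-0.008,-0.001,0],[0,0,0.04],[0,0,0.05],[0,0,0.05],[0,0,0.05],[0,0,0.04],[0,0,0.04],[0,0,0.04],[0,0,0.03],[0,0,0.03],[0,0,0.02],[0,0,0]], "turn": [0,0,0,0,0,0,0,0,0,0,0,0]}}

```text
t: 10.5
ee_pos: [0.4826, -0.1324, 0.1697]
tool_rot: [[-0.382, 0.924, -0.001], [0.924, 0.382, 0.0], [0.001, -0.001, -1.0]]
force: [-0.6, -0.2, -0.6]
grip_width: 0.0114
grasp_force: 58.7
```

Request:
{"fn": "apply_moves", "kwargs": {"xyz": [[0,0,0.014],[0,0,0.01],[0,0,0.008],[0,0,0.005],[0,0,0.002],[0,0,0]], "turn": [0,0,0,0,0,0]}}

```text
t: 11.25
ee_pos: [0.4828, -0.1325, 0.1507]
tool_rot: [[-0.382, 0.924, 0.0], [0.924, 0.382, -0.0], [-0.0, 0.0, -1.0]]
force: [0.5, 0.3, -0.7]
grip_width: 0.0115
grasp_force: 58.7
```

Request:
{"fn": "apply_moves", "kwargs": {"xyz": [[0,0,0.002],[0,0,0.002],[0,0,0.001],[0,0,0]], "turn": [0,0,0,0]}}

```text
t: 11.75
ee_pos: [0.4827, -0.1324, 0.1481]
tool_rot: [[-0.382, 0.924, -0.0], [0.924, 0.382, 0.0], [0.0, -0.0, -1.0]]
force: [-0.2, -0.2, -0.7]
grip_width: 0.0115
grasp_force: 58.7
```

Request:
{"fn": "apply_moves", "kwargs": {"xyz": [[0,0,0],[0,0,0],[0,0,0],[0,0,0],[0,0,0],[0,0,0],[0,0,0],[0,0,0]], "turn": [0,0,0,0,0,0,0,0], "claw": 0}}

```text
t: 12.75
ee_pos: [0.4828, -0.1324, 0.1482]
tool_rot: [[-0.382, 0.924, 0.0], [0.924, 0.382, 0.0], [0.0, 0.0, -1.0]]
force: [-0.8, 0.7, -1.0]
grip_width: 0.0855
grasp_force: 0.0
```

Run:
```python
from h import *
to([.4817,-.1285,.26])
w,f=eyes.snapshot('wrist');q,e=eyes.snapshot('scene')
cv2.imwrite('pics/r.png',np.hstack([cv2.resize(w,(480,300)),cv2.resize(q[130:310,120:312],(320,300))])[:,:,::-1])
```

```text
t 12.75 pos [ 0.4828 -0.1324  0.1482] yawY 22.44 tilt [ 0.  0. -1.] frac [ 0.0081  0.0011 -0.2236]  F [-0.8  0.7 -1. ] w 0.0855 g 0.0
```

View pics/r.png

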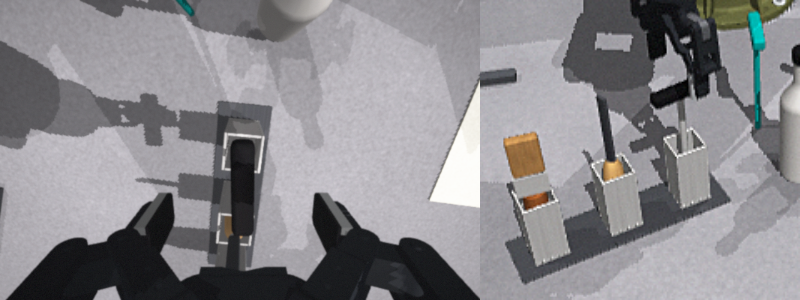

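Released: the bar is free between the open pads (wrist image (242,190)), and the key stands in the empty pot leaning a little along the row. Lifting away and measuring the guard bar.

Request:
{"fn": "apply_moves", "kwargs": {"xyz": [[0,0,-0.02],[0,0,-0.03],[0,0,-0.06],[0,0,-0.08],[0,0,-0.08],[0,0,-0.08],[0,0,-0.05],[0,0,0],[0,0,0],[0,0,0]], "turn": [1,1,0.8,0,0,0,0,0,0,0]}}

```text
t: 14.1
ee_pos: [0.4825, -0.1324, 0.3471]
tool_rot: [[-0.001, 1.0, -0.002], [1.0, 0.001, 0.001], [0.001, -0.002, -1.0]]
force: [0.3, -0.3, -0.1]
grip_width: 0.0853
grasp_force: 0.0
```

Run:
```python
from h import *
to([.653,.217,.40],0)
P={}
for n in('scene','top'):
    p,d=eyes.snapshot(n); np.savez(f'pics/{n}3.npz',p=p,d=d); W=pts(n,d); P[n]=(p,W)
    m=(W[...,2]>.225)&(W[...,2]<.34)&(W[...,0]>.6)&(W[...,0]<.72)&(W[...,1]>.12)&(W[...,1]<.32)
    Q=W[m]; print(n,m.sum(),Q.min(0).round(3),Q.max(0).round(3))
    b=m&(W[...,2]>.25)&(p.min(-1)>130); Q=W[b]; R=cv2.minAreaRect(np.argwhere(b)[:,::-1].astype(np.float32))
    print(' bar',b.sum(),np.median(Q,0).round(4),Q.min(0).round(3),Q.max(0).round(3),'px',R)
    k=(p.max(-1)<75)&(W[...,2]>.12)&(W[...,2]<.185)&(np.hypot(W[...,0]-.485,W[...,1]+.14)<.07)
    if k.sum(): print(' key bar',k.sum(),W[k].mean(0).round(4),W[k].min(0).round(3),W[k].max(0).round(3))
# hinge: top image, white hinge pieces / rim extents
p,W=P['top']; 
m=(W[...,2]>.079)&(W[...,2]<.091)&(W[...,0]<.55)&(W[...,0]>.43)&(W[...,1]<.34)&(W[...,1]>.09)
Q=W[m]; print('front/side rim x',np.percentile(Q[:,0],[0,1,5]).round(4),'y',np.percentile(Q[:,1],[0,1,99,100]).round(4))
```

```text
t 14.1 pos [ 0.4825 -0.1324  0.3471] yawY 0.04 tilt [-1.7e-03  6.0e-04 -1.0e+00] frac [ 0.6986  0.3412 -0.106 ] ('turn', np.float64(0.005)) F [ 0.3 -0.3 -0.1] w 0.0853 g 0.0
scene 886 [0.641 0.12  0.225] [0.684 0.32  0.266]
 bar 373 [0.6789 0.214  0.263 ] [0.672 0.162 0.256] [0.684 0.273 0.266] px ((468.5300598144531, 178.20999145507812), (6.222538948059082, 61.80112838745117), 81.8698959350586)
 key bar 343 [ 0.4867 -0.1345  0.1683] [ 0.464 -0.167  0.155] [ 0.503 -0.101  0.175]
top 1749 [0.639 0.12  0.225] [0.683 0.32  0.27 ]
 bar 398 [0.6746 0.2146 0.2658] [0.658 0.162 0.25 ] [0.683 0.272 0.27 ] px ((194.48367309570312, 59.44799041748047), (67.14521026611328, 16.083818435668945), 0.9877604246139526)
 key bar 64 [ 0.4726 -0.1067  0.1724] [ 0.463 -0.115  0.163] [ 0.483 -0.099  0.176]
front/side rim x [0.4485 0.4488 0.45  ] y [0.1072 0.1076 0.327  0.3281]
```

Guard bar centre from both views is (0.677, 0.217, 0.259), which is 0.188 m from the hinge at (0.6085, 0.217, 0.085), as it should be, and gives q ≈ 1.785. The key is still in its pot.

Request:
{"fn": "apply_moves", "kwargs": {"xyz": [[0.03,0.017,0],[0.07,0.039,0],[0.08,0.045,0],[0.08,0.045,0],[0.08,0.045,0],[0.08,0.045,0],[0.08,0.045,0],[0.08,0.045,0],[0.07,0.039,0],[0.049,0.024,0],[0,0,0.03],[0,0,0.03]], "turn": [0,0,0,0,0,0,0,0,0,0,0,0], "claw": 0.45}}

```text
t: 15.7
ee_pos: [0.6769, 0.2189, 0.3168]
tool_rot: [[-0.002, 1.0, -0.001], [1.0, 0.002, -0.0], [-0.0, -0.001, -1.0]]
force: [0.5, 0.5, -0.3]
grip_width: 0.047
grasp_force: 0.0
```

Run:
```python
from h import *
to([.677,.217,.247],0)
E=wristE(observe()); p,d=eyes.snapshot('wrist'); W=pts('wrist',d,E)
m=(W[...,2]>.245)&(W[...,2]<.275)&(abs(W[...,1]-.217)<.04)&(abs(W[...,0]-.677)<.018); print(m.sum(),np.median(W[m],0).round(4),np.percentile(W[m],[3,97],axis=0).round(4))
cv2.imwrite('pics/w3.png',p[:,:,::-1])
```

```text
t 15.7 pos [0.6769 0.2189 0.3168] yawY 0.1 tilt [-8.e-04 -1.e-04 -1.e+00] frac [-0.0038  0.0004  0.1396] ('turn', np.float64(0.012)) F [ 0.5  0.5 -0.3] w 0.047 g 0.0
1670 [0.6753 0.2201 0.2638] [[0.6694 0.18   0.2598]
 [0.6806 0.2549 0.2654]]
```

View pics/w3.png

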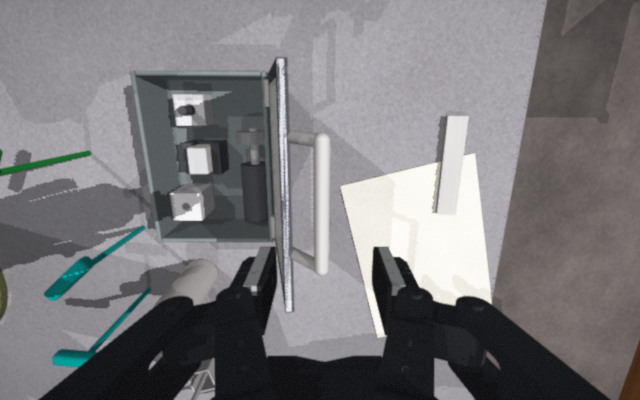

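The wrist view shows the guard bar at column 322 (x ≈ 0.6755), midway between the fingers, with the panel edge 30 mm in front of it. I narrow the fingers and descend.

Request:
{"fn": "apply_moves", "kwargs": {"xyz": [[-0.003,-0.002,0],[0,0,0],[0,0,0.03],[0,0,0.04],[0,0,0.03],[0,0,0.02],[0,0,0.018],[0,0,0],[0,0,0]], "turn": [0,0,0,0,0,0,0,0,0], "claw": 0.65}}

```text
t: 16.88
ee_pos: [0.6762, 0.2157, 0.2498]
tool_rot: [[-0.001, 1.0, 0.001], [1.0, 0.001, 0.0], [0.0, 0.001, -1.0]]
force: [0.2, -0.2, -0.1]
grip_width: 0.0297
grasp_force: 0.0
```

Request:
{"fn": "apply_moves", "kwargs": {"xyz": [[0,0,0],[0,0,0],[0,0,0],[0,0,0]], "turn": [0,0,0,0], "claw": 1}}

```text
t: 17.38
ee_pos: [0.676, 0.2157, 0.2492]
tool_rot: [[-0.001, 1.0, 0.0], [1.0, 0.001, 0.0], [0.0, 0.0, -1.0]]
force: [0.8, 0.6, -0.6]
grip_width: 0.0
grasp_force: 0.0
```

Run:
```python
from h import *
to([.6755,.217,.2475],0)
# arc offsets (fractions) from measured start q0, per waypoint
q0=1.78
f=lambda q:np.array([-.185*np.cos(q)+.03*np.sin(q),.185*np.sin(q)+.03*np.cos(q)])
qs=np.r_[1.78:0:24j,-0.01]; qs=q0-(q0)*(3*np.linspace(0,1,41)**2-2*np.linspace(0,1,41)**3)*0 - np.r_[0,np.cumsum(np.r_[.02,.03,.04,np.full(33,.0485),.04,.03,.01,.01])][:41]
D=np.diff([f(q) for q in qs],axis=0)/.5
for q,(a,b) in zip(qs[1:],D): print(round(q,3),'[0,%.3f,%.3f]'%(a,-b))
```

```text
t 17.38 pos [0.676  0.2157 0.2492] yawY 0.04 tilt [ 0.  0. -1.] frac [ 0.0027 -0.0011  0.0034] ('turn', np.float64(0.005)) F [ 0.8  0.6 -0.6] w 0.0 g 0.0
1.76 [0,-0.007,-0.003]
1.73 [0,-0.011,-0.004]
1.69 [0,-0.014,-0.004]
1.642 [0,-0.018,-0.005]
1.593 [0,-0.018,-0.004]
1.544 [0,-0.018,-0.003]
1.496 [0,-0.018,-0.002]
1.448 [0,-0.018,-0.001]
1.399 [0,-0.018,-0.000]
1.35 [0,-0.018,0.001]
1.302 [0,-0.018,0.002]
1.254 [0,-0.018,0.002]
1.205 [0,-0.018,0.003]
1.156 [0,-0.018,0.004]
1.108 [0,-0.017,0.005]
1.06 [0,-0.017,0.006]
1.011 [0,-0.017,0.007]
0.963 [0,-0.017,0.007]
0.914 [0,-0.016,0.008]
0.866 [0,-0.016,0.009]
0.817 [0,-0.015,0.010]
0.769 [0,-0.015,0.011]
0.72 [0,-0.014,0.011]
0.672 [0,-0.014,0.012]
0.623 [0,-0.013,0.013]
0.575 [0,-0.013,0.013]
0.526 [0,-0.012,0.014]
0.478 [0,-0.011,0.014]
0.429 [0,-0.010,0.015]
0.381 [0,-0.010,0.015]
0.332 [0,-0.009,0.016]
0.284 [0,-0.008,0.016]
0.235 [0,-0.007,0.017]
0.187 [0,-0.007,0.017]
0.138 [0,-0.006,0.017]
0.09 [0,-0.005,0.017]
0.05 [0,-0.003,0.015]
0.02 [0,-0.002,0.011]
0.01 [0,-0.001,0.004]
-0.0 [0,-0.001,0.004]
```

The fingers shut fully on nothing, so the bar was missed. Looking again.

Run:
```python
from h import *
p,d=eyes.snapshot('wrist'); q,e=eyes.snapshot('scene')
cv2.imwrite('pics/x.png',np.hstack([cv2.resize(p[100:400,160:480],(427,400)),cv2.resize(q[90:260,380:540],(373,400))])[:,:,::-1])
W=pts('scene',e)
b=(W[...,2]>.2)&(W[...,2]<.34)&(W[...,0]>.6)&(W[...,0]<.76)&(W[...,1]>.15)&(W[...,1]<.28)&(q.min(-1)>130)
Q=W[b]; print(b.sum(),np.median(Q,0).round(4),np.percentile(Q,[2,98],axis=0).round(4))
```

```text
1009 [0.6441 0.2121 0.2203] [[0.6395 0.1534 0.2009]
 [0.682  0.2761 0.2656]]
```

View pics/x.png

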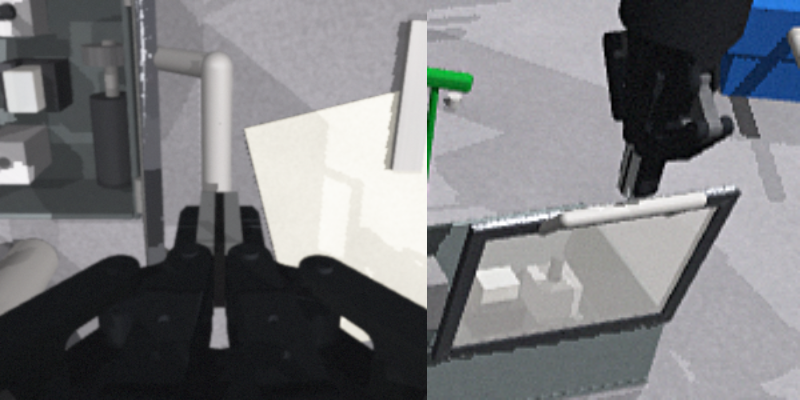

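Run:
```python
from h import *
E=wristE(observe())
for n in('scene','top','wrist'):
    p,d=eyes.snapshot(n); W=pts(n,d,E if n=='wrist' else None)
    for lo,hi in((.165,.185),(.19,.205),(.205,.225),(.23,.245),(.25,.265)):
        b=(W[...,2]>.225)&(W[...,2]<.30)&(W[...,0]>.655)&(W[...,0]<.76)&(W[...,1]>lo)&(W[...,1]<hi)&(p.min(-1)>120)
        Q=W[b]
        if b.sum()>5: print(n,lo,b.sum(),np.percentile(Q[:,0],[3,50,97]).round(4),np.percentile(Q[:,2],[3,50,97]).round(4))
```

```text
scene 0.165 81 [0.6711 0.6786 0.6818] [0.2571 0.2624 0.2657]
scene 0.19 61 [0.6732 0.6791 0.6829] [0.2584 0.2632 0.2805]
scene 0.205 80 [0.6732 0.6796 0.6836] [0.2584 0.2633 0.276 ]
scene 0.23 57 [0.6729 0.6796 0.6825] [0.2576 0.2629 0.2652]
scene 0.25 57 [0.6737 0.6795 0.6821] [0.2575 0.2626 0.2655]
top 0.165 110 [0.6566 0.6727 0.6799] [0.2462 0.2648 0.2682]
top 0.19 32 [0.6707 0.6747 0.6797] [0.2636 0.2659 0.2685]
wrist 0.205 114 [0.6717 0.6774 0.6807] [0.2605 0.2637 0.2658]
wrist 0.23 589 [0.6702 0.6753 0.6805] [0.2606 0.2639 0.2654]
wrist 0.25 653 [0.6704 0.6753 0.6808] [0.2602 0.2639 0.2655]
```

Run:
```python
from h import *
to([.676,.217,.25])
p,d=eyes.snapshot('scene'); W=pts('scene',d)
g=p.max(-1)
c=eyes.camera_params('scene');E=c['extrinsics']
def px(P): q=E[:3,:3]@P+E[:3,3]; return q[0]/q[2]*c['fx']+c['cx'],q[1]/q[2]*c['fy']+c['cy']
print('tcp px',px(np.array(observe()['ee_pos'])),'bar px',px(np.array([.676,.217,.2595])),'bar top at tcp',px(np.array([.682,.2157,.262])))
for v in range(150,190): print(v,' '.join('%3d/%3d'%(g[v,u],W[v,u,2]*1000) for u in range(456,484,3)))
```

```text
t 17.62 pos [0.676  0.2156 0.2492] yawY 0.04 tilt [-0. -0. -1.] frac [ 0.0027 -0.0001 -0.0016]  F [-0.1  0.5  0.1] w -0.0004 g 0.0
tcp px (np.float64(466.4069468264392), np.float64(183.8647334298551)) bar px (np.float64(468.4790398499006), np.float64(178.67582685329663)) bar top at tcp (np.float64(469.87404508717526), np.float64(179.71745200963537))
150 177/  1 171/ -1 175/ -1  31/313  16/315  24/322  20/328   2/326  10/336  11/339
151 179/ -2 175/ -1 169/ -4  81/ -2  42/310  20/320  16/323  22/324  19/334  25/339
152 182/ -2 174/ -1 174/ -3  46/302  71/310  25/319  17/322  22/328  13/333  21/339
153 177/ -1 176/ -1 171/  2  34/308  61/310  21/319  21/319  24/328  29/331  17/336
154 181/ -1 174/ -1 174/ -2  60/305  46/311  16/316  23/318  24/325  25/329  18/333
155 175/  0 175/  0 176/ -2  85/305  88/309  10/315  20/315  29/325  15/328  25/334
156 177/ -3 182/ -3 185/ -1  87/302  98/306  50/313  17/314  23/325  24/327  21/331
157 180/  1 172/ -2 188/ -1  89/300  94/306  96/307  21/312  12/323  19/326   8/329
158 178/ -2 175/  0 186/ -1  95/301  94/304  61/307  20/310  17/320  14/324 
[... 1911 characters left out ...]
/256 105/254 135/226  75/229
182 198/259 178/259 155/258 131/256 108/254  87/254 137/222 201/222 198/221 150/218
183 146/258 120/256 106/256 113/228 123/222 199/223 196/219 194/217 192/217 199/217
184  83/256 107/226 163/224 201/222 196/220 193/218 189/218 187/216 187/215 188/215
185 161/222 196/220 195/220 188/219 194/217 186/217 186/215 188/213 189/213 191/212
186 195/219 187/218 189/217 188/216 189/216 185/214 192/212 183/212 188/209 188/208
187 179/217 187/217 182/213 183/214 188/211 188/211 191/208 185/208 184/206 187/206
188 182/213 188/213 187/211 187/211 186/209 187/208 181/207 188/206 184/205 190/202
189 179/211 190/208 186/209 189/209 186/206 184/205 187/205 188/203 189/201 194/200
```

The visible fingertips end at z ≈ 0.273, just above the bar's top at 0.2655. The fingers therefore end about 20 mm higher than the TCP reading suggests. I'll rise, reopen narrowly, and go lower in small steps while watching the force.

Request:
{"fn": "apply_moves", "kwargs": {"xyz": [[0,0,-0.04],[0,0,0],[0,0,0],[0,0,0],[0,0,0.02],[0,0,0.02],[0,0,0.01],[0,0,0]], "turn": [0,0,0,0,0,0,0,0], "claw": 0.68}}

```text
t: 18.68
ee_pos: [0.6759, 0.2156, 0.2436]
tool_rot: [[-0.001, 1.0, -0.001], [1.0, 0.001, -0.0], [-0.0, -0.001, -1.0]]
force: [0.0, -0.0, 0.5]
grip_width: 0.0272
grasp_force: 0.0
```

Request:
{"fn": "apply_moves", "kwargs": {"xyz": [[0,0,0.01],[0,0,0.01],[0,0,0]], "turn": [0,0,0]}}

```text
t: 19.05
ee_pos: [0.6759, 0.2156, 0.2336]
tool_rot: [[-0.001, 1.0, -0.001], [1.0, 0.001, -0.0], [-0.0, -0.001, -1.0]]
force: [0.1, -0.2, 0.4]
grip_width: 0.0274
grasp_force: 0.0
```

Request:
{"fn": "apply_moves", "kwargs": {"xyz": [[0,0,0.01],[0,0,0],[0,0,0]], "turn": [0,0,0]}}

```text
t: 19.42
ee_pos: [0.6761, 0.2157, 0.2293]
tool_rot: [[-0.001, 1.0, 0.0], [1.0, 0.001, 0.0], [0.0, 0.0, -1.0]]
force: [0.8, 0.2, -0.6]
grip_width: 0.0271
grasp_force: 0.0
```

Request:
{"fn": "apply_moves", "kwargs": {"xyz": [[0,0,0.008],[0,0,0],[0,0,0]], "turn": [0,0,0]}}

```text
t: 19.8
ee_pos: [0.676, 0.2157, 0.2252]
tool_rot: [[-0.001, 1.0, 0.0], [1.0, 0.001, 0.0], [0.0, 0.0, -1.0]]
force: [0.4, -0.6, 0.5]
grip_width: 0.0275
grasp_force: 0.0
```

Request:
{"fn": "apply_moves", "kwargs": {"xyz": [[0,0,0],[0,0,0],[0,0,0],[0,0,0]], "turn": [0,0,0,0], "claw": 1}}

```text
t: 20.3
ee_pos: [0.6761, 0.2157, 0.2255]
tool_rot: [[-0.001, 1.0, 0.001], [1.0, 0.001, 0.0], [0.0, 0.001, -1.0]]
force: [1.4, 0.2, 2.8]
grip_width: 0.0093
grasp_force: 58.6
```

The bar is held now (58.6 N on the pads). Following the arc down from q = 1.78, in parts.

Request:
{"fn": "apply_moves", "kwargs": {"xyz": [[0,-0.007,-0.003],[0,-0.011,-0.004],[0,-0.014,-0.004],[0,-0.018,-0.005],[0,-0.018,-0.004],[0,-0.018,-0.003],[0,-0.018,-0.002],[0,-0.018,-0.001],[0,-0.018,0],[0,-0.018,0.001],[0,-0.018,0.002],[0,-0.018,0.002]], "turn": [0,0,0,0,0,0,0,0,0,0,0,0]}}

```text
t: 21.8
ee_pos: [0.5781, 0.2159, 0.2359]
tool_rot: [[-0.001, 1.0, -0.0], [1.0, 0.001, 0.0], [0.0, -0.0, -1.0]]
force: [0.1, 2.9, 3.8]
grip_width: 0.0095
grasp_force: 63.1
```

```bash
cat >> h.py <<'E'
def arc(off=-.0339,bx=.6761,bz=.2255,q0=1.779):
    f=lambda q:np.array([-.185*np.cos(q)+.03*np.sin(q),.185*np.sin(q)+.03*np.cos(q)])
    s=observe(); d=s['ee_pos'][[0,2]]-np.array([bx,bz])+f(q0)
    q=np.pi-np.arctan2(d[1],d[0])-np.arctan2(.03,.185); print('q',q.round(3),'r err mm',((np.hypot(*d)-np.hypot(.185,.03))*1e3).round(2),'F',s['force'].round(1))
    return q,f,d
E
python3 - <<'E'
from h import *
arc(); to([.6761,.2157,.2255])
E
```

```text
q 1.247 r err mm 0.26 F [0.1 2.9 3.8]
t 21.8 pos [0.5781 0.2159 0.2359] yawY 0.05 tilt [-2.e-04  4.e-04 -1.e+00] frac [-0.0005  0.196   0.0207]  F [0.1 2.9 3.8] w 0.0095 g 63.1
```

Tracking the arc well (q = 1.247, radius error 0.3 mm).

Request:
{"fn": "apply_moves", "kwargs": {"xyz": [[0,-0.018,0.003],[0,-0.018,0.004],[0,-0.017,0.005],[0,-0.017,0.006],[0,-0.017,0.007],[0,-0.017,0.007],[0,-0.016,0.008],[0,-0.016,0.009],[0,-0.015,0.01],[0,-0.015,0.011],[0,-0.014,0.011],[0,-0.014,0.012]], "turn": [0,0,0,0,0,0,0,0,0,0,0,0]}}

```text
t: 23.3
ee_pos: [0.4813, 0.2162, 0.1883]
tool_rot: [[-0.001, 1.0, -0.0], [1.0, 0.001, 0.001], [0.001, -0.0, -1.0]]
force: [7.6, 9.9, -3.1]
grip_width: 0.0093
grasp_force: 64.1
```

Run:
```python
from h import *
q,f,d=arc()
qs=np.linspace(q,.0,17); D=np.diff([d]+[f(a) for a in qs[1:]],axis=0)/.5
for a,(x,z) in zip(qs[1:],D): print(a.round(3),'[0,%.3f,%.3f]'%(x,-z))
```

```text
q 0.664 r err mm -0.03 F [ 7.6  9.9 -3.1]
0.623 [0,-0.011,0.011]
0.581 [0,-0.011,0.011]
0.54 [0,-0.010,0.012]
0.498 [0,-0.010,0.012]
0.457 [0,-0.009,0.012]
0.415 [0,-0.009,0.013]
0.374 [0,-0.008,0.013]
0.332 [0,-0.008,0.014]
0.291 [0,-0.007,0.014]
0.249 [0,-0.006,0.014]
0.208 [0,-0.006,0.014]
0.166 [0,-0.005,0.015]
0.125 [0,-0.005,0.015]
0.083 [0,-0.004,0.015]
0.042 [0,-0.003,0.015]
0.0 [0,-0.003,0.015]
```

Request:
{"fn": "apply_moves", "kwargs": {"xyz": [[0,-0.011,0.011],[0,-0.011,0.011],[0,-0.01,0.012],[0,-0.01,0.012],[0,-0.009,0.012],[0,-0.009,0.013],[0,-0.008,0.013],[0,-0.008,0.014],[0,-0.007,0.014],[0,-0.006,0.014],[0,-0.006,0.014]], "turn": [0,0,0,0,0,0,0,0,0,0,0]}}

```text
t: 24.68
ee_pos: [0.4339, 0.2157, 0.1186]
tool_rot: [[-0.0, 1.0, -0.001], [1.0, 0.0, 0.0], [0.0, -0.001, -1.0]]
force: [-2.4, -5.0, 1.5]
grip_width: 0.0091
grasp_force: 67.8
```

Run:
```python
from h import *
q,f,d=arc()
qs=np.linspace(q,.0,7); D=np.diff([d]+[f(a) for a in qs[1:]],axis=0)/.5
for a,(x,z) in zip(qs[1:],D): print(a.round(3),'[0,%.4f,%.4f]'%(x,-z))
```

```text
q 0.21 r err mm -0.08 F [-2.4 -5.   1.5]
0.175 [0,-0.0047,0.0123]
0.14 [0,-0.0041,0.0125]
0.105 [0,-0.0037,0.0126]
0.07 [0,-0.0032,0.0127]
0.035 [0,-0.0028,0.0128]
0.0 [0,-0.0023,0.0129]
```

Request:
{"fn": "apply_moves", "kwargs": {"xyz": [[0,-0.0047,0.0123],[0,-0.0041,0.0125],[0,-0.0037,0.0126],[0,-0.0032,0.0127],[0,-0.0028,0.012],[0,-0.0015,0.007],[0,0,0],[0,0,0]], "turn": [0,0,0,0,0,0,0,0]}}

```text
t: 25.68
ee_pos: [0.4238, 0.2158, 0.084]
tool_rot: [[-0.001, 1.0, -0.002], [1.0, 0.001, 0.0], [0.0, -0.002, -1.0]]
force: [-4.7, 18.3, -0.8]
grip_width: 0.0093
grasp_force: 69.5
```

Run:
```python
from h import *
arc()
```

```text
q 0.018 r err mm 0.29 F [-4.7 18.3 -0.8]
```

Request:
{"fn": "apply_moves", "kwargs": {"xyz": [[0,0,0.003],[0,0,0.002],[0,0,0.002],[0,0,0]], "turn": [0,0,0,0]}}

```text
t: 26.18
ee_pos: [0.4231, 0.2158, 0.0803]
tool_rot: [[-0.001, 1.0, -0.003], [1.0, 0.001, 0.0], [0.0, -0.003, -1.0]]
force: [-9.1, 21.5, -0.7]
grip_width: 0.0092
grasp_force: 69.7
```

Request:
{"fn": "apply_moves", "kwargs": {"xyz": [[0,0,0.002],[0,0,0.001],[0,0,0]], "turn": [0,0,0]}}

```text
t: 26.55
ee_pos: [0.4228, 0.2158, 0.0787]
tool_rot: [[-0.001, 1.0, -0.004], [1.0, 0.001, -0.0], [-0.0, -0.004, -1.0]]
force: [-9.8, 3.2, 0.5]
grip_width: 0.0094
grasp_force: 69.9
```

Run:
```python
from h import *
arc()
p,d=eyes.snapshot('scene'); W=pts('scene',d)
# guard panel/frame heights vs x
for y0 in(.12,.30):
  for x in(.46,.50,.54,.58,.60):
    m=(abs(W[...,0]-x)<.008)&(abs(W[...,1]-y0)<.012)&(W[...,2]>.05)
    print(y0,x,m.sum(),np.percentile(W[m][:,2],[10,50,90]).round(4) if m.sum() else 0)
cv2.imwrite('pics/last.png',cv2.resize(p[90:330,120:520],(800,480))[:,:,::-1])
```

```text
q -0.011 r err mm 0.42 F [-9.8  3.2  0.5]
0.12 0.46 78 [0.072  0.094  0.0964]
0.12 0.5 71 [0.0821 0.0929 0.0963]
0.12 0.54 78 [0.0819 0.0922 0.0953]
0.12 0.58 87 [0.0826 0.0927 0.0946]
0.12 0.6 192 [0.0559 0.0841 0.0942]
0.3 0.46 63 [0.092  0.0939 0.0969]
0.3 0.5 49 [0.0907 0.0926 0.0939]
0.3 0.54 65 [0.0908 0.0923 0.094 ]
0.3 0.58 70 [0.0903 0.0919 0.0937]
0.3 0.6 109 [0.0573 0.0921 0.0946]
```

Request:
{"fn": "apply_moves", "kwargs": {"xyz": [[0,0,0.002],[0,0,0.002],[0,0,0]], "turn": [0,0,0]}}

```text
t: 26.98
ee_pos: [0.4224, 0.2158, 0.0765]
tool_rot: [[-0.001, 1.0, -0.005], [1.0, 0.001, -0.0], [-0.0, -0.005, -1.0]]
force: [-12.9, 22.1, -1.7]
grip_width: 0.0091
grasp_force: 69.9
```

Run:
```python
from h import *
for n in('scene','top'):
    p,d=eyes.snapshot(n); W=pts(n,d)
    for lo,hi in((.165,.185),(.25,.265)):
        b=(W[...,2]>.10)&(W[...,2]<.14)&(W[...,0]>.40)&(W[...,0]<.445)&(W[...,1]>lo)&(W[...,1]<hi)&(p.min(-1)>120)
        Q=W[b]
        if b.sum()>3: print(n,lo,b.sum(),np.percentile(Q[:,0],[3,50,97]).round(4),np.percentile(Q[:,2],[3,50,97]).round(4))
    if n=='scene':
        for x in(.455,.46,.5,.54,.58,.595):
            m=(abs(W[...,0]-x)<.006)&(abs(W[...,1]-.3)<.015)&(W[...,2]>.085); print(x,W[m][:,2].mean().round(4))
```

```text
scene 0.165 64 [0.4207 0.4281 0.4421] [0.1042 0.1161 0.1208]
scene 0.25 32 [0.4219 0.4275 0.4399] [0.1086 0.1182 0.1205]
0.455 0.0933
0.46 0.0928
0.5 0.0917
0.54 0.0916
0.58 0.0915
0.595 0.0934
top 0.165 77 [0.4209 0.427  0.4437] [0.1094 0.1199 0.1232]
```

View pics/last.png

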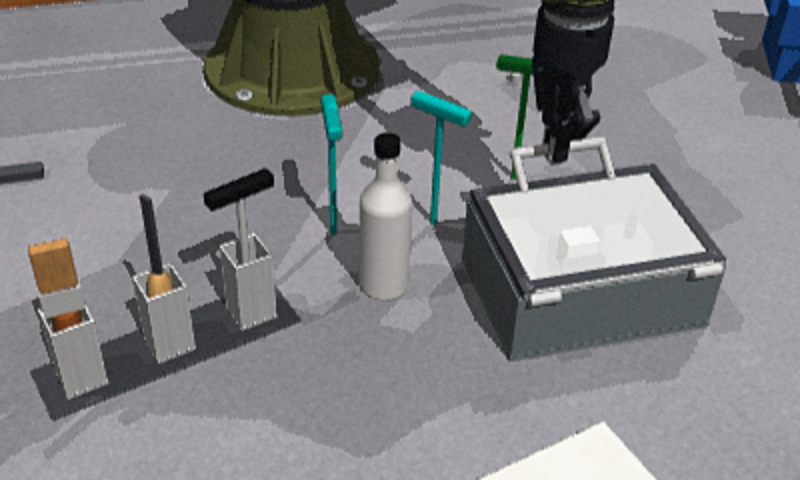

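The picture shows the guard lying flat on the station, the fingers on the grab bar at (560,150), and the key leaning slightly in its pot at (240,190). The bottle, file and brush are in place. Release and retreat straight up.

Request:
{"fn": "apply_moves", "kwargs": {"xyz": [[0,0,0],[0,0,0],[0,0,0],[0,0,0],[0,0,-0.01],[0,0,-0.03],[0,0,-0.05],[0,0,-0.08],[0,0,-0.08],[0,0,-0.08],[0,0,0],[0,0,0]], "turn": [0,0,0,0,0,0,0,0,0,0,0,0], "claw": 0.72}}

```text
t: 28.58
ee_pos: [0.4243, 0.2154, 0.2426]
tool_rot: [[-0.001, 1.0, -0.0], [1.0, 0.001, -0.0], [-0.0, -0.0, -1.0]]
force: [0.1, -0.7, -0.4]
grip_width: 0.0241
grasp_force: 0.0
```

Run:
```python
from h import *
to([.42,.217,.25])
p,d=eyes.snapshot('scene'); W=pts('scene',d)
for x in(.455,.5,.54,.58,.595):
    m=(abs(W[...,0]-x)<.006)&(abs(W[...,1]-.3)<.015)&(W[...,2]>.085)&(W[...,2]<.2); print(x,W[m][:,2].mean().round(4))
b=(W[...,2]>.10)&(W[...,2]<.2)&(W[...,0]>.40)&(W[...,0]<.445)&(W[...,1]>.17)&(W[...,1]<.27)&(p.min(-1)>120); print('bar',np.percentile(W[b],[3,97],axis=0).round(4))
k=(p.max(-1)<75)&(W[...,2]>.12)&(W[...,2]<.185)&(np.hypot(W[...,0]-.485,W[...,1]+.14)<.07); print('key bar',k.sum(),W[k].mean(0).round(4))
```

```text
t 28.57 pos [0.4243 0.2154 0.2426] yawY 0.03 tilt [-0. -0. -1.] frac [ 0.0032 -0.0085 -0.0147]  F [ 0.1 -0.7 -0.4] w 0.0241 g 0.0
0.455 0.0933
0.5 0.0915
0.54 0.0914
0.58 0.0917
0.595 0.0931
bar [[0.421  0.1713 0.1066]
 [0.4406 0.2684 0.1212]]
key bar 350 [ 0.4872 -0.1346  0.1682]
```

The guard is flat, the key is in the pot, and the robot is clear.

```bash
python3 -c "
from bench import ctrl
print(ctrl.job_done())"
```

```text
the job is handed in; nothing more can be done
None
```

The hex key is standing in the once-empty pot and the guard is fully shut. By the cameras, the file, brush and bottle look undisturbed; I did not measure the punch again. The job was handed in at about 29 s, and no verdict came back.

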